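Index the carriage of a screwdriving jig on its stop pin

TASK

Bring the housing in the screwdriving jig to its driving position under the clear guide plate: with the fingertips, push the sprung carriage in by its red front plate until it is past the stop pin, then let it come back so that it stays latched against the raised pin, and finish clear of it. Only push: do not grip or hook the plate and do not touch the housing, which must stay seated in its nest, and leave the other things on the bench where they are.

Things in the scene. Friction and masses are not known exactly. Their poses are not given: they have to be found in the camera images.
- jig: Screwdriving jig, fixed on the bench: aluminium base 300 x 220 x 12 mm with a sprung carriage on rails. Origin: centre of the base's underside, on the bench top. x is the direction in which the carriage is pushed in (roughly away from the robot, turned up to 20 degrees), z up. A black spring drum, 42 mm high, sits on the base's near right corner beside the carriage, behind the front plate.
- guide_plate (a point): Centre of the top of the clear guide plate, 86 mm above the bench, fixed across the far half of the jig on four steel posts: 102 (x) x 220 (y) x 8 mm, with four brass bushes and post caps up to 94 mm. Origin 54.5 mm beyond the jig's origin. The fully pushed carriage still leaves 40 mm between the red face and the plate's near edge.
- push_face (a point): Centre of the red near face of the carriage's upright front plate, 64 mm above the bench; it moves with the carriage and has the jig's axes. The plate is 70 mm wide (y), 12 mm thick with the dark stiffener on its back, and reaches from 30 to 95 mm above the bench; the space in front of it is free down to the bench. Push anywhere on the red face, along the jig's +x.
- carriage (a joint): Travel of the carriage along the jig's +x, m: 0 = fully out (start), 0.125 = in on its end stop. Its spring pushes it out with 5 N at 0, 8 N at 0.125; friction adds 1 to 2 N. Let go before the pin has risen it springs out to 0. Beyond 0.103 the pin pops up through its slot; let go then, it comes back and is held by the pin at 0.100, the driving position. Its top is 30 mm up.
- stop_pin (a joint): Height of the spring stop pin, in m: 0 = held down under the carriage plate (start), 0.018 = popped up through the slot. It rises by itself in less than 0.1 s when the slot stands over it. (Pressed down, it would let the carriage spring out again.)
- pin_top (a point): Centre of the top of the stop pin: 10 mm diameter, brass with an orange head, on the jig's centre line 11 mm nearer the robot than the jig's origin. Held down (hidden under the carriage) it is 19.5 mm above the bench; up, 37.5 mm, showing 7.5 mm proud of the carriage plate, in the slot behind the front plate.
- housing: The work: black open housing, 90 (x) x 130 (y) x 36 mm, with a green circuit board in it, lying loose in the nest of white blocks on the carriage. Origin: centre of its underside, 30 mm above the bench and 116.5 mm behind the red face. Its top is 66 mm above the bench. It rides along with the carriage; not to be touched.
- spare_housing: Bystander: loose black housing with a green board, 90 x 130 x 36 mm, origin at the centre of its underside on the bench.
- screw_tray: Bystander: loose round grey tray of screws, 110 mm diameter, 30 mm high, origin at the centre of its underside.
- board_stack: Bystander: two loose green circuit boards one on the other, 80 x 110 x 27 mm in all, origin at the centre of the underside.
- driver: Bystander: black electric screwdriver lying on the bench along its y axis, 175 mm long, 38 mm high, origin on the bench near its middle. The four bystanders lie left and right of the jig, at least 110 mm from its centre line; which lies where changes.

How it is judged:
By the outcome, as a careful person would: the job done as asked, in the order asked, and still so for the second after the job is handed in, with the robot touching nothing.
It also fails if it takes over 32 s, if anything falls off the work surface, if the arm or the gripper's body presses on something with over 40 N, if the wrist force passes 120 N, or if a joint passes its speed limit or range.

ROBOT

A 7-joint arm with a two-finger parallel gripper is mounted at the origin on the work surface. World frame = base frame: x ahead of the robot, y to its left, z up, the work surface at z = 0. Lengths are in m, angles in rad, forces in N, time in s.
With the tool pointing down it reaches from about 0.4 to 0.85 m from the base axis. Payload 10.4 kg.
Tool frame: the origin (TCP) lies at the very end of the fingers, on their centre line; the grasp point (between the pads) lies r.grasp_offset behind it (r.grasp_offset is the distance from the TCP to the grasp point, in m); z points along the fingers, y is the direction in which the jaws open and shut (so a half turn about z gives the same grasp; the last joint's range is limited). The gripper opens to 87 mm and grips with 3 to 60 N. Pads are 19 mm wide; open, the fingers measure 117 mm over their backs; the gripper's body (75 mm by 190 mm) begins 51 mm behind the grasp point.
Start: joints at [1.102, 0.332, -0.065, 1.46, 0.022, 1.35, -0.088], TCP at [0.27, -0.564, 0.223] pointing down, gripper open.
Joint ranges: [-2.6, 2.6], [-0.5, 2.12], [-1.47, 1.34], [0.16, 2.42], [-1.27, 4.41], [0.06, 2.06], [-2.6, 2.6]. Speed limits (rad/s): [2.22, 2.22, 2.79, 2.79, 3.14, 3.14, 3.14].

INTERFACE

Orientations are given as a unit quaternion [x, y, z, w].
In Python, from bench import read_state, cams, job, r gives the robot as it stands. The module is installed in compiled form; this text tells all that it offers.
- The arm moves only by the tool arm_command, never from a script. Its argument "increments" is a list of rows, each an object of numbers: "gripper": the opening in per cent of the stroke, from 0 (shut) to 100 (fully open); "dx", "dy", "dz": the shift along the tool's x, y, z in m; "spin": the turn about the tool's z in degrees. In form: [{"gripper": .., "dx": .., "dy": .., "dz": .., "spin": ..}, ...]. A call has exactly 8 rows; each row shifts and turns the commanded pose from where the row before left it, along the tool's axes as they then stand; what a row does not reach is not made up. A row lasts 1/8 s, in which the tool goes at most 62.5 mm and 10.7 degrees, less where a joint would pass 70% of its speed; a pose out of reach is approached as far as the arm can. A call with a gripper value outside its range is refused whole. The fingers move at their own pace and stop on an object; "grip_force" is the grip in N (left out, the last holds). Time passes only in rows, so rows that do not move let the fingers close, or fill a call up. It gives the time, the measured TCP pose, the force and the opening at its end, in the units of the state.
- read_state(): the state, without advancing time (a new reading comes with each control period).
- cams.camera(name): name is "scene" or "top" or "wrist"; returns the picture (420x560x3 uint8, red, green, blue); there is no depth.
- cams.camera_info(name): a dict with "K" (3x3 intrinsics, pixels), "rvec" (rotation vector, rad) and "tvec" (3), from world to camera coordinates, as OpenCV has them. Camera axes: x right, y down, z forward; pixel columns grow to the right and rows downward; lengths in m; the calibration is good to about 2 mm. A picture is of the moment at which its call begins: read the wrist's pose just before it. camera_info takes no time and is no camera call; for the wrist camera it gives the pose at the moment of the call.
- job.close_job(): hands the job in, once; it reports no verdict.
The state is a dict: "time": time; "joint_positions": joint angles; "joint_vel": joint speeds; "joint_torque": joint torques, N m; "ee_pos": TCP position; "eef_rot": TCP orientation; "ft_force": force on the tool from outside, world axes, zero at the start; "torque": the same for the moment, N m; "width": finger opening in m.
Only numpy, scipy, OpenCV 4.12 (cv2) and the standard library are available. Lean on these libraries where they do the work, as an engineer would, in place of code of your own. Each camera call takes 0.05 s, during which the arm holds its last target.

## Working session

There is one attempt and no reset: what is moved stays moved. The work goes in short steps, Python scripts to look and compute and a tool call to move; the robot and the scene stay as the last step left them, time stands still between calls to the robot, and variables do not carry over. Pictures are saved under pics/ and viewed, and the job is handed in when it is done.

Besides the shell and the picture viewer there is one more tool, called after "Request:" as name(argument=value, ...) on one line, values as JSON. arm_command: Moves the arm, as the interface text tells. Its arguments: {"type":"object","properties":{"increments":{"type":"array","items":{"type":"object","properties":{"gripper":{"type":"number"},"dx":{"type":"number"},"dy":{"type":"number"},"dz":{"type":"number"},"spin":{"type":"number"}}}},"grip_force":{"type":"number"}},"required":["increments"]}

```bash
mkdir -p pics
python3 - <<'E'
from bench import read_state,cams,job,r
import cv2
s=read_state()
for k in ('time','ee_pos','eef_rot','ft_force','width'):print(k,s[k])
print(r.grasp_offset)
for n in ('scene','top'):
    cv2.imwrite(f'pics/{n}0.png',cams.camera(n)[:,:,::-1]);i=cams.camera_info(n);print(n,i)
E
```

```text
time 0.0
ee_pos [ 0.26930749 -0.56356129  0.22175223]
eef_rot [ 9.75258782e-01  2.21065139e-01 -1.91622221e-04 -6.89238109e-04]
ft_force [-0.43467313 -0.79562091  0.05637368]
width 0.08691676857167949
0.0187
scene {'K': array([[490.15558852,   0.        , 273.54680424],
       [  0.        , 490.15558852, 215.26774067],
       [  0.        ,   0.        ,   1.        ]]), 'rvec': array([ 0.70213202,  2.47095688, -1.28450266]), 'tvec': array([ 0.46835375, -0.14561346,  1.3819733 ])}
top {'K': array([[514.56162554,   0.        , 280.66723827],
       [  0.        , 514.56162554, 205.04501339],
       [  0.        ,   0.        ,   1.        ]]), 'rvec': array([ 2.1556774 , -2.17384634,  0.11992753]), 'tvec': array([0.07151032, 0.59681072, 1.12329668])}
```

View pics/scene0.png

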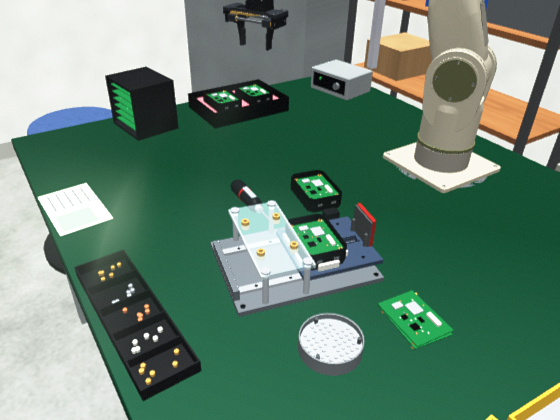

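View pics/top0.png

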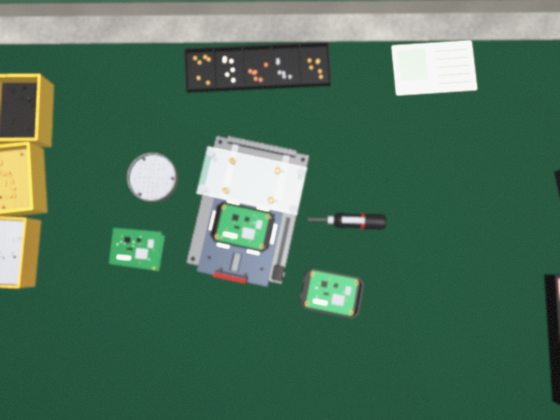

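```bash
cat > h.py <<'E'
import numpy as np,cv2
from bench import read_state,cams,job,r
def P(n):
    i=cams.camera_info(n);R=cv2.Rodrigues(i['rvec'])[0];return i['K'],R,np.ravel(i['tvec'])
def ray(n,u,v,z):
    K,R,t=P(n);d=R.T@np.linalg.inv(K)@[u,v,1.];c=-R.T@t
    return c+d*(z-c[2])/d[2]
def proj(n,p):
    K,R,t=P(n);q=K@(R@np.asarray(p)+t);return q[:2]/q[2]
E
python3 - <<'E'
from h import *
K,R,t=P('top');print('cam',-R.T@t)
K,R,t=P('scene');print('cam',-R.T@t)
im=cv2.imread('pics/top0.png')
hsv=cv2.cvtColor(im,cv2.COLOR_BGR2HSV)
m=((hsv[...,0]<8)|(hsv[...,0]>172))&(hsv[...,1]>130)&(hsv[...,2]>70)
n,l,s,c=cv2.connectedComponentsWithStats(m.astype(np.uint8))
for k in range(1,n):
    if s[k,4]>15:
        print(s[k],c[k]); 
        ys,xs=np.where(l==k);print(cv2.minAreaRect(np.c_[xs,ys].astype(np.float32)))
m=(hsv[...,0]>8)&(hsv[...,0]<28)&(hsv[...,1]>80)
m[:, :180]=0;m[:140]=0;m[:,320:]=0
n,l,s,c=cv2.connectedComponentsWithStats(m.astype(np.uint8))
for k in range(1,n):
    if s[k,4]>5: print('brass',s[k,4],c[k],ray('top',*c[k],.09))
a=cv2.resize(im[125:305,170:320],None,fx=3.9,fy=3.3,interpolation=cv2.INTER_CUBIC) if 0 else cv2.resize(im[125:305,170:320],None,fx=3.3,fy=3.3,interpolation=cv2.INTER_CUBIC)
cv2.imwrite('pics/topz.png',a)
im=cv2.imread('pics/scene0.png')
cv2.imwrite('pics/scenez.png',cv2.resize(im[170:320,200:400],None,fx=4,fy=4,interpolation=cv2.INTER_CUBIC))
E
```

```text
cam [0.4700489  0.06741275 1.18220207]
cam [1.05265949 0.77643206 0.6629253 ]
[360 225   5   4  17] [362.11764706 226.41176471]
((362.0, 226.5), (3.0, 4.0), 90.0)
[213 273  33  10 131] [229.29007634 277.61832061]
((229.1999969482422, 277.6000061035156), (32.756500244140625, 3.9047486782073975), 12.528807640075684)
brass 13 [232.         160.84615385] [0.68783039 0.17066928 0.09      ]
brass 13 [222.07692308 206.15384615] [0.58973958 0.19165603 0.09      ]
brass 8 [268.125 216.875] [0.56594194 0.09347281 0.09      ]
brass 15 [215.26666667 235.8       ] [0.52659045 0.20584129 0.09      ]
brass 6 [261.83333333 246.        ] [0.50417956 0.10714409 0.09      ]
brass 8 [310.875 273.125] [0.44637627 0.00417688 0.09      ]
brass 6 [243.5        282.83333333] [0.42734444 0.14598652 0.09      ]
brass 10 [305.  302.8] [0.38494082 0.0173781  0.09      ]
```

View pics/topz.png

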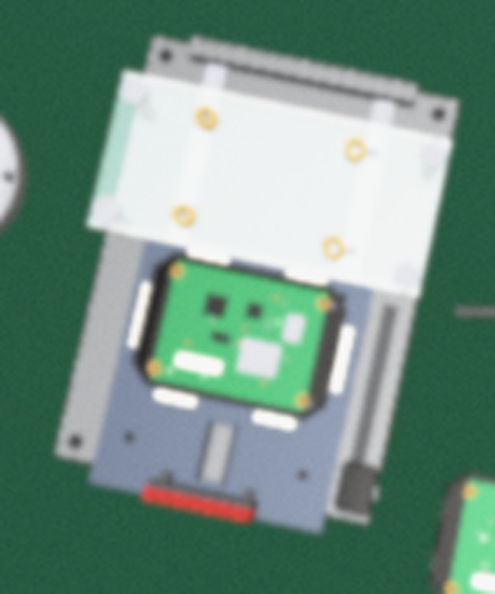

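View pics/scenez.png

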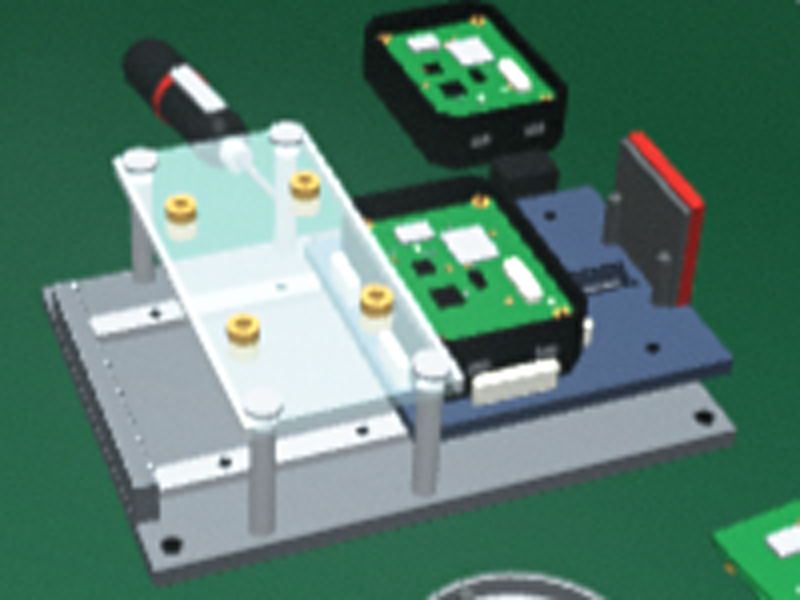

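Run:
```python
from h import *
px=np.array([(206,118),(355,150),(183,216),(333,248)])/3.3+[170,125]-.35
b=np.array([ray('top',u,v,.092) for u,v in px]);print(b)
ax=(b[0]+b[1]-b[2]-b[3]);lat=b[0]+b[2]-b[1]-b[3]
print(np.degrees(np.arctan2(ax[1],ax[0])),np.degrees(np.arctan2(-lat[0],lat[1])),b.mean(0))
# base holes at z=.012
hp=np.array([(166,56),(438,115),(76,441)])/3.3+[170,125]-.35
h=np.array([ray('top',u,v,.012) for u,v in hp]);print(h)
d=h[0]-h[2];print(np.degrees(np.arctan2(d[1],d[0])),'centre',(h[1]+h[2])/2)
d=h[0]-h[1];print(np.degrees(np.arctan2(-d[0],d[1])))
c=np.array([(143,496),(251,521)])/3.3+[170,125]-.35  # near edge of red
f=np.array([ray('top',u,v,.095) for u,v in c]);print('red near edge',f,f.mean(0),np.linalg.norm(f[0]-f[1]))
d=f[0]-f[1];print(np.degrees(np.arctan2(-d[0],d[1])))
# scene: top corners of red face
c=np.array([(634,133),(703,203)])/4+[200,170]-.4
print([ray('scene',u,v,.095) for u,v in c])
print(cv2.Rodrigues(cv2.Rodrigues(np.zeros(3))[0])[0].T)
from scipy.spatial.transform import Rotation as Ro
s=read_state();print(Ro.from_quat(s['eef_rot']).as_matrix(),s['time'])
```

```text
[[0.6883892  0.17032235 0.092     ]
 [0.66641397 0.07330408 0.092     ]
 [0.62399298 0.18509727 0.092     ]
 [0.60228836 0.08802224 0.092     ]]
-12.924418048014052 -12.68286993353037 [0.64527113 0.12918649 0.092     ]
[[0.7489268  0.20608148 0.012     ]
 [0.70517876 0.01542968 0.012     ]
 [0.48020958 0.26653598 0.012     ]]
-12.678988717613878 centre [0.59269417 0.14098283 0.012     ]
-12.923684496291262
red near edge [[0.4444073  0.20952954 0.095     ]
 [0.42813135 0.14100443 0.095     ]] [0.43626932 0.17526698 0.095     ] 0.07043150471841256
-13.36119354506913
[array([0.43336845, 0.1427701 , 0.095     ]), array([0.44529362, 0.21009178, 0.095     ])]
[[0. 0. 0.]]
[[ 9.02247259e-01  4.31218640e-01 -6.07401915e-04]
 [ 4.31219061e-01 -9.02246595e-01  1.09664535e-03]
 [-7.51323960e-05 -1.25136854e-03 -9.99999214e-01]] 0.1
```

Request:
arm_command(increments=[{"gripper":0,"spin":9.6},{"gripper":0,"spin":9.6},{"gripper":0,"spin":9.6},{"gripper":0,"spin":9.6},{"gripper":0,"dx":0.012,"dy":-0.05},{"gripper":0,"dx":0.012,"dy":-0.05},{"gripper":0,"dx":0.012,"dy":-0.05},{"gripper":0,"dx":0.012,"dy":-0.05}], grip_force=20)

```text
validation failed for argument at $.in...
```

Request:
arm_command(increments=[{"gripper":0,"dx":0,"dy":0,"dz":0,"spin":9.6},{"gripper":0,"dx":0,"dy":0,"dz":0,"spin":9.6},{"gripper":0,"dx":0,"dy":0,"dz":0,"spin":9.6},{"gripper":0,"dx":0,"dy":0,"dz":0,"spin":9.6},{"gripper":0,"dx":0.012,"dy":-0.05,"dz":0,"spin":0},{"gripper":0,"dx":0.012,"dy":-0.05,"dz":0,"spin":0},{"gripper":0,"dx":0.012,"dy":-0.05,"dz":0,"spin":0},{"gripper":0,"dx":0.012,"dy":-0.05,"dz":0,"spin":0}], grip_force=20)

```text
time: 1.1
ee_pos: [0.3613, -0.3779, 0.2223]
eef_rot: [0.994, -0.112, -0.0, -0.0]
ft_force: [0.0, -0.2, -0.4]
width: 0.0149
```

Request:
arm_command(increments=[{"gripper":0,"dx":0.01,"dy":-0.055,"dz":0,"spin":0},{"gripper":0,"dx":0.01,"dy":-0.055,"dz":0,"spin":0},{"gripper":0,"dx":0.01,"dy":-0.055,"dz":0,"spin":0},{"gripper":0,"dx":0.01,"dy":-0.055,"dz":0,"spin":0},{"gripper":0,"dx":-0.02,"dy":-0.05,"dz":0,"spin":0},{"gripper":0,"dx":-0.02,"dy":-0.05,"dz":0,"spin":0},{"gripper":0,"dx":-0.02,"dy":-0.05,"dz":0,"spin":0},{"gripper":0,"dx":-0.02,"dy":-0.05,"dz":0,"spin":0}])

```text
time: 2.1
ee_pos: [0.4146, 0.0403, 0.2224]
eef_rot: [0.994, -0.112, 0.0, 0.0]
ft_force: [0.2, 0.6, 0.2]
width: 0.0004
```

Request:
arm_command(increments=[{"gripper":0,"dx":-0.02,"dy":-0.034,"dz":0,"spin":0},{"gripper":0,"dx":-0.02,"dy":-0.034,"dz":0,"spin":0},{"gripper":0,"dx":-0.02,"dy":-0.034,"dz":0,"spin":0},{"gripper":0,"dx":-0.02,"dy":-0.034,"dz":0,"spin":0},{"gripper":0,"dx":0,"dy":0,"dz":0.03,"spin":0},{"gripper":0,"dx":0,"dy":0,"dz":0.03,"spin":0},{"gripper":0,"dx":0,"dy":0,"dz":0.03,"spin":0},{"gripper":0,"dx":0,"dy":0,"dz":0,"spin":0}])

```text
time: 3.1
ee_pos: [0.366, 0.1885, 0.131]
eef_rot: [0.994, -0.112, -0.002, 0.001]
ft_force: [0.4, -1.1, 0.9]
width: 0.0006
```

Run:
```python
from h import *
for n in ('scene','wrist'):
    im=cams.camera(n)[:,:,::-1]
    if n=='scene': im=cv2.resize(im[100:330,200:480],None,fx=2.6,fy=2.6)
    cv2.imwrite(f'pics/{n}1.png',im)
s=read_state();p=np.array(s['ee_pos']);print(p,s['ft_force'])
u=np.array([.975,-.2215]);f=np.array([.437,.176]);d=f-p[:2];print('to face',d@u,'lat',d@[-.2215,-.975])
```

```text
[0.36770501 0.18934762 0.13326771] [0.35453867 0.69737265 0.91896546]
to face 0.07051911549188139 lat -0.0023349073385012195
```

View pics/scene1.png

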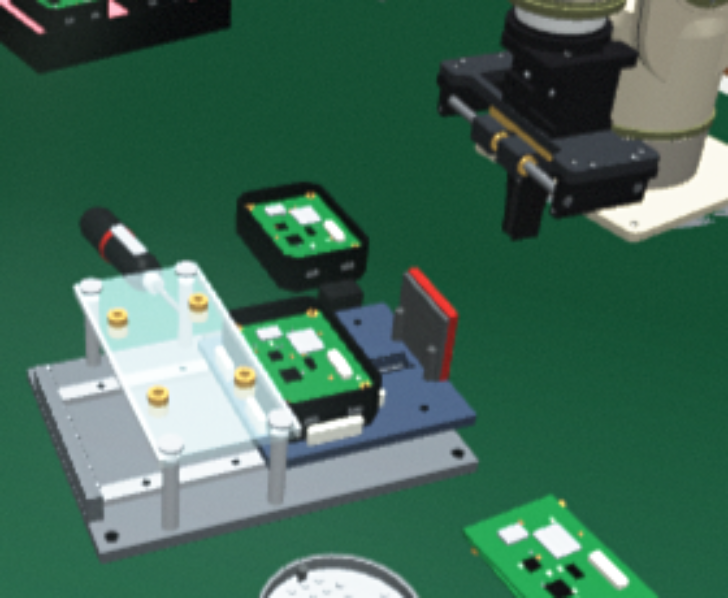

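View pics/wrist1.png

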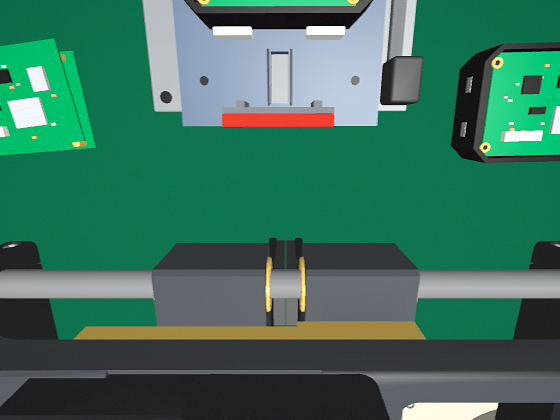

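Request:
arm_command(increments=[{"gripper":0,"dx":0,"dy":-0.001,"dz":0.027,"spin":0},{"gripper":0,"dx":0,"dy":-0.001,"dz":0.027,"spin":0},{"gripper":0,"dx":0,"dy":0,"dz":0.027,"spin":0},{"gripper":0,"dx":0.015,"dy":0,"dz":0,"spin":0},{"gripper":0,"dx":0.015,"dy":0,"dz":0,"spin":0},{"gripper":0,"dx":0.015,"dy":0,"dz":0,"spin":0},{"gripper":0,"dx":0,"dy":0,"dz":0,"spin":0},{"gripper":0,"dx":0,"dy":0,"dz":0,"spin":0}])

```text
time: 4.2
ee_pos: [0.4117, 0.1812, 0.0517]
eef_rot: [0.994, -0.112, -0.0, -0.0]
ft_force: [-0.6, -0.2, 0.1]
width: 0.0003
```

Run:
```python
from h import *
for n in ('scene','wrist'):
    im=cams.camera(n)[:,:,::-1]
    if n=='scene': im=cv2.resize(im[100:330,200:480],None,fx=2.6,fy=2.6)
    cv2.imwrite(f'pics/{n}2.png',im)
s=read_state();p=np.array(s['ee_pos']);print(p,s['ft_force'])
u=np.array([.975,-.2215]);f=np.array([.437,.176]);d=f-p[:2];print('to face',d@u,'lat',d@[-.2215,-.975])
```

```text
[0.41149702 0.18118533 0.0516165 ] [ 0.45614485 -0.07465187 -0.54712625]
to face 0.026013960666614693 lat -0.0005932099918913562
```

View pics/scene2.png

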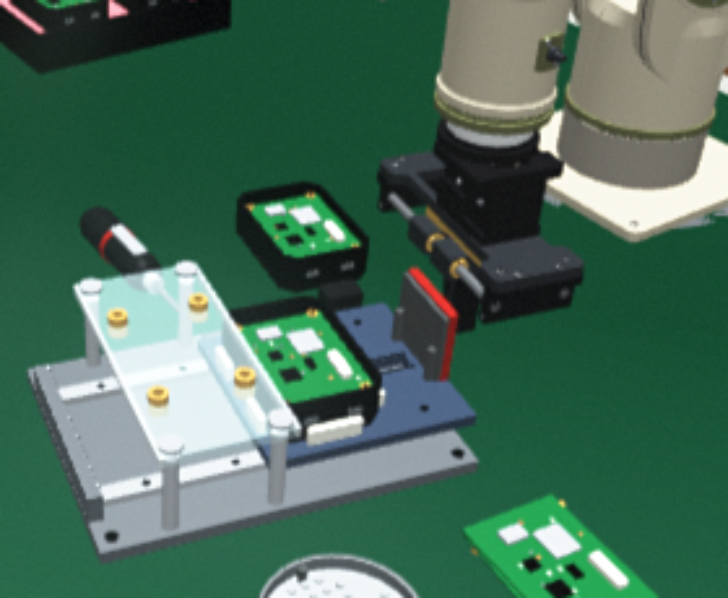

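View pics/wrist2.png

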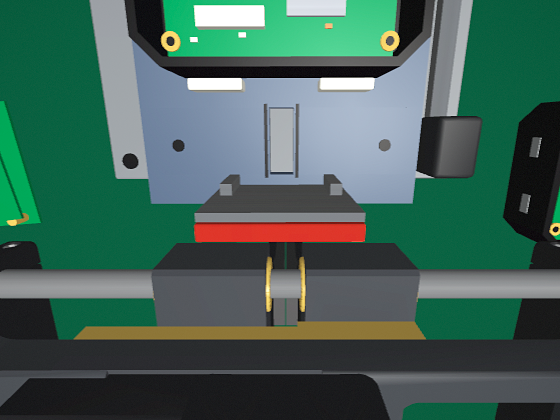

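Request:
arm_command(increments=[{"gripper":0,"dx":0.006,"dy":0,"dz":0,"spin":0},{"gripper":0,"dx":0.005,"dy":0,"dz":0,"spin":0},{"gripper":0,"dx":0.004,"dy":0,"dz":0,"spin":0},{"gripper":0,"dx":0.005,"dy":0,"dz":0,"spin":0},{"gripper":0,"dx":0.005,"dy":0,"dz":0,"spin":0},{"gripper":0,"dx":0.005,"dy":0,"dz":0,"spin":0},{"gripper":0,"dx":0,"dy":0,"dz":0,"spin":0},{"gripper":0,"dx":0,"dy":0,"dz":0,"spin":0}])

```text
time: 5.3
ee_pos: [0.4405, 0.1746, 0.0513]
eef_rot: [0.994, -0.112, -0.001, 0.0]
ft_force: [-4.1, 1.4, -0.0]
width: 0.0001
```

```bash
cat > look.py <<'E'
from h import *
import sys
k=sys.argv[1]
s=read_state();p=np.array(s['ee_pos']);print(p,s['ft_force'])
u=np.array([.975,-.2215]);f=np.array([.437,.176]);d=f-p[:2];print('to face',d@u,'lat',d@[-.2215,-.975])
a=cams.camera('scene')[:,:,::-1];b=cams.camera('wrist')[:,:,::-1]
a=cv2.resize(a[120:320,200:440],(480,400));b=cv2.resize(b,(480,360))[:,90:390]
o=np.zeros((400,780,3),np.uint8);o[:,:480]=a;o[:360,480:]=b
cv2.imwrite(f'pics/l{k}.png',o)
E
python3 look.py 3
```

```text
[0.44054183 0.17458186 0.05126139] [-4.09567911  1.43301226 -0.03917678]
to face -0.0037674058290512974 lat -0.0005981671154120037
```

View pics/l3.png

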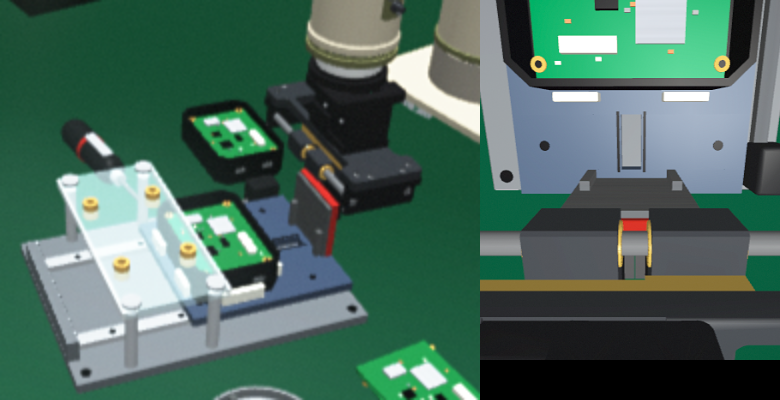

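Request:
arm_command(increments=[{"gripper":0,"dx":0.006,"dy":0,"dz":0,"spin":0},{"gripper":0,"dx":0.011,"dy":0,"dz":0,"spin":0},{"gripper":0,"dx":0.014,"dy":0,"dz":0,"spin":0},{"gripper":0,"dx":0.014,"dy":0,"dz":0,"spin":0},{"gripper":0,"dx":0.014,"dy":0,"dz":0,"spin":0},{"gripper":0,"dx":0.014,"dy":0,"dz":0,"spin":0},{"gripper":0,"dx":0.01,"dy":0,"dz":0,"spin":0},{"gripper":0,"dx":0.005,"dy":0,"dz":0,"spin":0}])

```text
time: 6.4
ee_pos: [0.5261, 0.1553, 0.0512]
eef_rot: [0.994, -0.112, -0.001, 0.0]
ft_force: [-8.3, 2.2, 4.1]
width: 0.0005
```

```bash
python3 look.py 4
```

```text
[0.52607814 0.1552761  0.0512171 ] [-8.30427813  2.21461     4.0933388 ]
to face -0.09144153407379556 lat -0.0004749958935356363
```

View pics/l4.png

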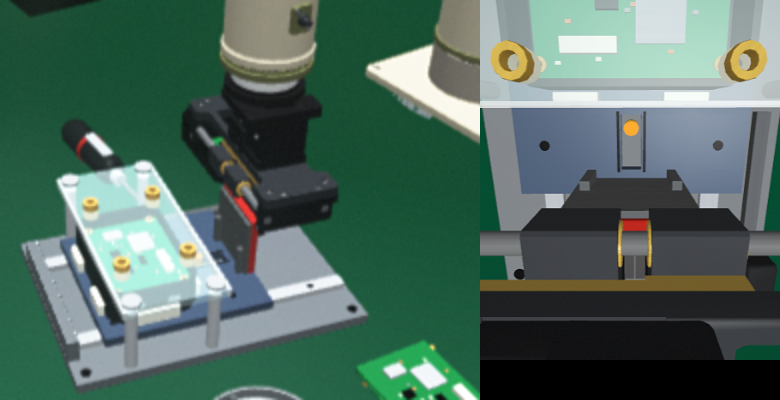

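Request:
arm_command(increments=[{"gripper":0,"dx":0.003,"dy":0,"dz":0,"spin":0},{"gripper":0,"dx":0.003,"dy":0,"dz":0,"spin":0},{"gripper":0,"dx":0.003,"dy":0,"dz":0,"spin":0},{"gripper":0,"dx":0.002,"dy":0,"dz":0,"spin":0},{"gripper":0,"dx":0,"dy":0,"dz":0,"spin":0},{"gripper":0,"dx":0,"dy":0,"dz":0,"spin":0},{"gripper":0,"dx":0,"dy":0,"dz":0,"spin":0},{"gripper":0,"dx":0,"dy":0,"dz":0,"spin":0}])

```text
time: 7.5
ee_pos: [0.5366, 0.1529, 0.0512]
eef_rot: [0.994, -0.112, -0.001, 0.0]
ft_force: [-7.6, 2.4, 1.4]
width: 0.0005
```

```bash
python3 look.py 5
```

```text
[0.53657673 0.15285289 0.05119481] [-7.5744629   2.35143617  1.38726264]
to face -0.10221440160225588 lat -0.0005121870778335995
```

View pics/l5.png

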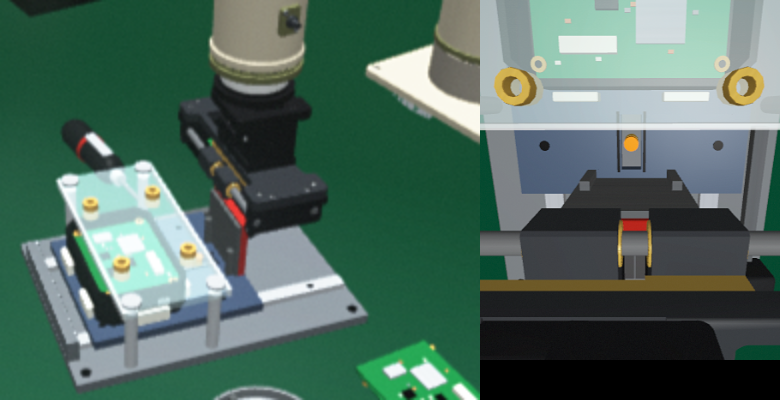

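Request:
arm_command(increments=[{"gripper":0,"dx":-0.002,"dy":0,"dz":0,"spin":0},{"gripper":0,"dx":-0.003,"dy":0,"dz":0,"spin":0},{"gripper":0,"dx":-0.003,"dy":0,"dz":0,"spin":0},{"gripper":0,"dx":-0.003,"dy":0,"dz":0,"spin":0},{"gripper":0,"dx":-0.003,"dy":0,"dz":0,"spin":0},{"gripper":0,"dx":-0.005,"dy":0,"dz":0,"spin":0},{"gripper":0,"dx":-0.01,"dy":0,"dz":0,"spin":0},{"gripper":0,"dx":-0.015,"dy":0,"dz":0,"spin":0}])

```text
time: 8.6
ee_pos: [0.4943, 0.1621, 0.0516]
eef_rot: [0.994, -0.112, 0.0, -0.0]
ft_force: [-0.6, -0.2, -0.2]
width: 0.0006
```

```bash
python3 look.py 6
```

```text
[0.49434252 0.16211819 0.05160873] [-0.60086492 -0.19961314 -0.17005627]
to face -0.058983775857806515 lat -0.0008333976250683013
```

View pics/l6.png

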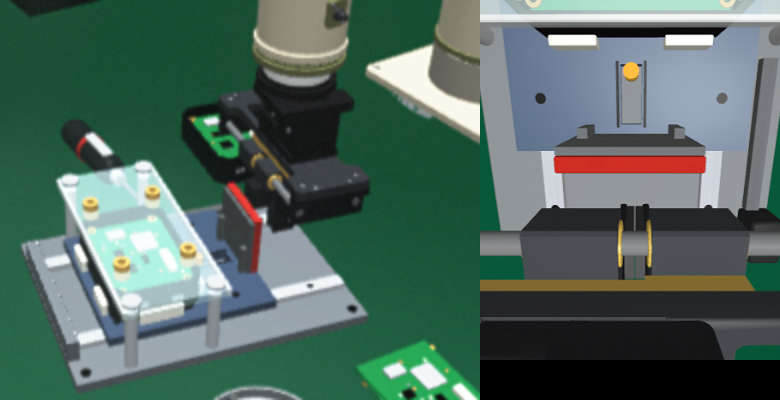

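Request:
arm_command(increments=[{"gripper":0,"dx":-0.02,"dy":0,"dz":0,"spin":0},{"gripper":0,"dx":-0.025,"dy":0,"dz":0,"spin":0},{"gripper":0,"dx":-0.025,"dy":0,"dz":0,"spin":0},{"gripper":0,"dx":-0.02,"dy":0,"dz":-0.02,"spin":0},{"gripper":0,"dx":0,"dy":0,"dz":-0.04,"spin":0},{"gripper":0,"dx":0,"dy":0,"dz":-0.04,"spin":0},{"gripper":0,"dx":0,"dy":0,"dz":0,"spin":0},{"gripper":0,"dx":0,"dy":0,"dz":0,"spin":0}])

```text
time: 9.7
ee_pos: [0.4069, 0.1818, 0.1511]
eef_rot: [0.994, -0.112, 0.0, 0.0]
ft_force: [-0.2, -0.8, -0.3]
width: 0.0005
```

```bash
python3 look.py 7
python3 - <<'E'
from h import *
im=cams.camera('top')[:,:,::-1]
hsv=cv2.cvtColor(np.ascontiguousarray(im),cv2.COLOR_BGR2HSV)
m=((hsv[...,0]<8)|(hsv[...,0]>172))&(hsv[...,1]>130)&(hsv[...,2]>70)
m[:,:180]=0;m[:,300:]=0
ys,xs=np.where(m);print(len(xs),cv2.minAreaRect(np.c_[xs,ys].astype(np.float32)))
f=np.array([np.median(xs),np.median(ys)]);p=ray('top',*f,.095);q=ray('top',229.2,277.6,.095);print('travel',(p-q)[:2]@[.975,-.2215])
cv2.imwrite('pics/top7.png',cv2.resize(im[80:360,90:400],None,fx=2.1,fy=2.1))
E
```

```text
[0.40688284 0.18182346 0.15108977] [-0.19977551 -0.76676103 -0.30570473]
to face 0.030654129728388775 lat -0.000993073686152467
117 ((240.0541534423828, 231.2509002685547), (32.75665283203125, 3.6113038063049316), 12.264774322509766)
travel 0.0999702310344964
```

View pics/l7.png

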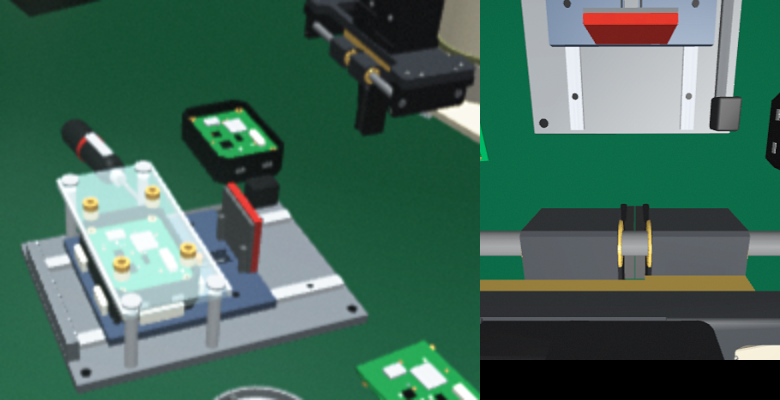

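View pics/top7.png

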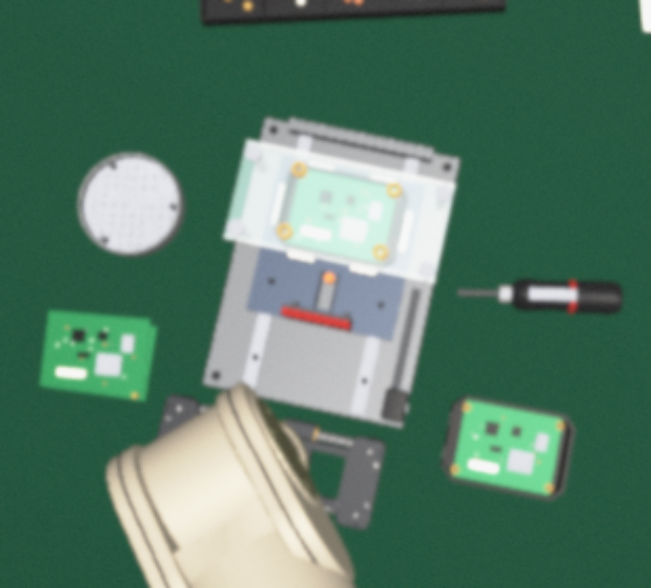

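The carriage stands at 0.100 m of travel. The orange pin shows in the slot, the housing is seated under the guide plate, the bystanders are where they were, and the arm is clear.

```bash
python3 -c "
from bench import job;print(job.close_job())"
```

```text
the job is handed in; nothing more can be done
None
```

The housing is in its driving position: the carriage is latched against the raised stop pin, and the arm is clear of the jig. I handed the job in at about 10 s.

- **What I did:** I pushed the red plate in with the closed fingertips along the jig's axis (about -12.8° in the world frame), to roughly 0.11 m of travel, short of the end stop. I let the carriage come back slowly onto the pin, then backed off and raised the gripper. The highest force I read was about 9.5 N. I read it only at the end of each move.
- **Last checks:** In the top view the red plate had moved 0.100 m. The orange pin head shows at the end of the slot, the housing sits in its nest under the guide plate, and the bystanders look unmoved by eye. The wrist force is under 1 N, so nothing is touching.
- **Problems:** The first move call was refused because its rows left out some fields, and nothing moved. No check failed or disagreed.

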